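Carry a mounted coral on the blade lifter to the empty stand

ROBOT

A 7-joint arm with a two-finger parallel gripper is mounted at the origin on a cart in front of the work surface, level with it; the furniture and walls round the work are solid. World frame = base frame: x ahead of the robot, y to its left, z up, the work surface at z = 0. Lengths are in m, angles in rad, forces in N, time in s.
With the tool pointing down it reaches from about 0.4 to 0.875 m from the base axis. Payload 6.5 kg.
Tool frame: the origin (TCP) lies between the finger pads; the fingertips stand 19 mm ahead of it and the grasp point (between the pads) is the TCP; z points along the fingers, y is the line along which they close (so a half turn about z gives the same grasp; the last joint's range is limited). The gripper opens to 88 mm and grips with 3 to 60 N. Pads are 18 mm wide; open, the fingers measure 123 mm over their backs; the gripper's body (75 mm by 187 mm) begins 45 mm behind the grasp point.
Start: joints at [-1.34, 0.536, -0.004, 1.538, 0.003, 1.067, -0.071], TCP at [0.19, 0.622, 0.258] pointing down, gripper open.
Joint ranges: [-2.7, 2.7], [-0.37, 2.16], [-1.27, 1.26], [0.24, 2.4], [-1.31, 4.45], [0.19, 1.91], [-2.76, 2.76]. Speed limits (rad/s): [2.39, 2.39, 3.14, 3.14, 3.14, 3.14, 3.14].

INTERFACE

Orientations are given as a 3x3 rotation matrix whose columns are the frame's x, y, z axes.
In Python, from station import observe, capture, close_job, outline_of, mark_of gives the robot as it stands.
- The arm moves only by the tool send_rows, never from a script. Its argument "plan" is text: rows parted by semicolons, each of 5 numbers parted by spaces: the finger opening in m, from 0 to 0.0881, then the shift along the tool's x, y, z in m, then the turn about the tool's z in rad. A call has 1 to 10 rows; each row is the pose to reach, as a shift and turn from the pose commanded when the call began, along the tool's axes at that moment; what a row does not reach only later rows make up. A row lasts 1/12 s, in which the tool goes at most 41.7 mm and 7.16 degrees, less where a joint would pass 70% of its speed; a pose out of reach is approached as far as the arm can. A call with a gripper value outside its range is refused whole. The fingers move at their own pace and stop on an object; "grip_force" is the grip in N (left out, the last holds). Time passes only in rows, so rows that repeat a pose let the fingers close. It gives the time, the measured TCP pose, the force, the opening and the grip force at its end, in the units of the state.
- observe(): the state, without advancing time (a new reading comes with each control period).
- capture(name): name is "scene" or "top" or "wrist"; returns a dict with "image" (420x560x3 uint8, blue, green, red), "K" (3x3 intrinsics, pixels), "extrinsics" (4x4, takes a point from camera to world coordinates). Camera axes: x right, y down, z forward; pixel columns grow to the right and rows downward; lengths in m; the calibration is good to about 2 mm. The wrist camera is an equidistant fisheye: a pixel r from the principal point sees the ray r / f radians off the axis. A picture is of the moment at which its call begins. There is no depth.
- close_job(): hands the job in; it is judged then, once.
Trained networks look in the newest picture that a camera, given by its name, has taken for a name from the list of things; names that differ only in an ending like _2 or _b are one class to them, and where a whole thing is asked for, a point or a joint stands for the part that bears it (a point fixed in the world has none). Each returns a list of dicts, best first, with "score" (0 to 1); they miss things now and then, are a little off and sometimes report something else, mostly with a low value. They report only what shows in the picture. A call takes as long as a camera call.
- outline_of(camera, label): "region" (420x560 bool, what is visible of it) and "rect" ([left, top, right, bottom] as shares, 0 to 1, of the picture: columns of its width, rows of its height, round what is visible of it).
- mark_of(camera, label): "centre" ([column, row] as shares, 0 to 1, of the picture: columns of its width, rows of its height: a listed point, or the origin of a listed thing).
The state is a dict: "clock": time; "joints": joint angles; "joint_vel": joint speeds; "joint_torque": joint torques, N m; "tool_pos": TCP position; "tcp_rot": TCP orientation; "ft_force": force on the tool from outside, world axes, zero at the start; "wrist_torque": the same for the moment, N m; "grip_width": opening from 0.0 (shut) to 1.0 (fully open); "gripper_force": force on a finger pad.
Only numpy, scipy, OpenCV 4.12 (cv2) and the standard library are available. Lean on these libraries where they do the work, as an engineer would, in place of code of your own. Each camera call takes 0.05 s, during which the arm holds its last target. There are 200 camera calls.

TASK

A coral specimen on its metal disc lies loose on the blade of the flat lifter. Pick the lifter up by its upright black grip, carry the specimen level on the blade without touching it to the empty forked stand (the other one is taken), and lower the blade down through the slot of the fork so that the disc is left lying centred on the fork. Then draw the lifter completely out of the stand through the open end and leave it lying flat on the desk.

Things in the scene. Friction and masses are not known exactly. Their poses are not given: they have to be found in the camera images.
- lifter: flat steel lifter, 0.25 kg: a blade 24 mm wide, 5 mm thick along its +y (at the start roughly to the robot's left) and, at the rear on a foot 40 x 44 x 10 mm, an upright black grip block 30 (x) x 26 mm (y), top 75 mm up. Origin: underside, below the grip's middle; z up. Grip the block with fingers closing along y (best for a level blade), some 60 N. Blade's rounded end: 158 mm ahead of the origin
- blade_tip (a point): middle of the blade's front end, on its upper face, 150 mm along +y from the lifter's origin and 5 mm above its underside
- specimen: aluminium disc 80 mm across and 5 mm thick with a brown coral 47 x 62 x 36 mm fixed on top, 0.13 kg in all; it lies loose on the blade, about 130 mm ahead of the middle of the lifter's grip (within 8 mm). Origin: centre of the disc's underside; z up.
- stand: empty stand, fixed: grey fork 104 mm wide (x), two arms with flat tops 40 mm up, from y = -34 to 44 mm. The slot between them, 44 mm wide along y, goes down to the desk and is open above and at the -y end (roughly the robot's right); a 30 mm high wall shuts it from y = 44 to 54 mm. Origin: on the desk, below where the disc's centre belongs; z up. A like stand 16 cm off in x bears a black can

How it is judged:
By the outcome, as a careful person would: the job done as asked, in the order asked, and still so for the second after the job is handed in, with the robot touching nothing.
It also fails if it takes over 48 s, if anything falls off the work surface, if the arm or the gripper's body presses on something with over 40 N, if the wrist force passes 120 N, or if a joint passes its speed limit or range.

## Working session

There is one attempt and no reset: what is moved stays moved. The work goes in short steps, Python scripts to look and compute and a tool call to move; the robot and the scene stay as the last step left them, time stands still between calls to the robot, and variables do not carry over. Pictures are saved under pics/ and viewed, at most 10 in all, crops included, and the job is handed in when it is done.

Besides the shell and the picture viewer there is one more tool, called after ">>>" as name(argument=value, ...) on one line, values as JSON. send_rows: Moves the arm, as the interface text tells. Its arguments: {"type":"object","properties":{"plan":{"type":"string"},"grip_force":{"type":"number"}},"required":["plan"]}

```bash
mkdir -p pics
cat > h.py <<'E'
import numpy as np, cv2
from station import observe, capture, close_job, outline_of, mark_of
def ray(c,px,fish=False):
    K=c["K"];E=np.array(c["extrinsics"])
    x=(px[0]-K[0][2])/K[0][0];y=(px[1]-K[1][2])/K[1][1]
    if fish:
        r=np.hypot(x,y); s=np.sin(r)/max(r,1e-9); d=np.array([x*s,y*s,np.cos(r)])
    else: d=np.array([x,y,1.])
    return E[:3,3],E[:3,:3]@d
def onz(c,px,z,fish=False):
    o,d=ray(c,px,fish); return o+d*(z-o[2])/d[2]
def proj(c,P,fish=False):
    K=c["K"];E=np.array(c["extrinsics"]);p=E[:3,:3].T@(np.asarray(P)-E[:3,3])
    if fish:
        t=np.arctan2(np.hypot(p[0],p[1]),p[2]);n=np.hypot(p[0],p[1])+1e-12
        x,y=p[0]/n*t,p[1]/n*t
    else: x,y=p[0]/p[2],p[1]/p[2]
    return np.array([K[0][0]*x+K[0][2],K[1][1]*y+K[1][2]])
def tri(l):
    A=np.zeros((3,3));b=np.zeros(3)
    for o,d in l:
        d=d/np.linalg.norm(d);M=np.eye(3)-np.outer(d,d);A+=M;b+=M@o
    return np.linalg.solve(A,b)
def marks(names,cams=("top","scene","wrist")):
    z={"lifter":0,"blade_tip":.005,"specimen":.005,"stand":0}
    for cam in cams:
        c=capture(cam)
        for n in names:
            for m in mark_of(cam,n)[:3]:
                px=np.array(m["centre"])*[560,420]
                print(cam,n,round(m["score"],2),px.round(1),onz(c,px,z.get(n,0),cam=="wrist").round(4))
E
python3 - <<'E'
from h import *
s=observe()
for k,v in s.items(): print(k,np.round(v,3).tolist())
ims=[]
for c in ("top","scene","wrist"):
    ims.append(capture(c)["image"])
cv2.imwrite("pics/a.png",np.vstack([np.hstack(ims[:2])])[:, :][::1]) if 0 else None
cv2.imwrite("pics/top.png",ims[0]);cv2.imwrite("pics/scene.png",ims[1]);cv2.imwrite("pics/wrist.png",ims[2])
marks(["lifter","blade_tip","specimen","stand"])
E
```

```text
clock 0.0
joints [-1.34, 0.537, -0.004, 1.539, 0.003, 1.067, -0.071]
joint_vel [0.001, 0.001, -0.001, -0.0, -0.0, -0.0, -0.001]
joint_torque [0.0, -57.096, 0.991, -25.161, -0.056, 0.018, 0.0]
tool_pos [0.19, 0.621, 0.257]
tcp_rot [[-0.956, 0.292, -0.0], [0.292, 0.956, -0.002], [-0.0, -0.002, -1.0]]
ft_force [-0.651, 0.44, -0.989]
wrist_torque [-0.008, -0.062, 0.099]
gripper_force 0.0
grip_width 0.998
top lifter 0.89 [338.8 214. ] [ 0.5736 -0.0602  0.    ]
top specimen 0.98 [275.  207.6] [0.5877 0.0667 0.005 ]
top stand 0.77 [166.7 181.9] [0.6429 0.283  0.    ]
top stand 0.73 [273.3 205.2] [0.593  0.0701 0.    ]
scene lifter 0.68 [340.1 258. ] [ 0.5678 -0.0587  0.    ]
scene blade_tip 0.68 [269.5 184.8] [0.6206 0.2647 0.005 ]
scene specimen 0.87 [308.1 225.6] [0.5834 0.0601 0.005 ]
scene stand 0.9 [269.  184.6] [0.6253 0.2744 0.    ]
```

View pics/top.png

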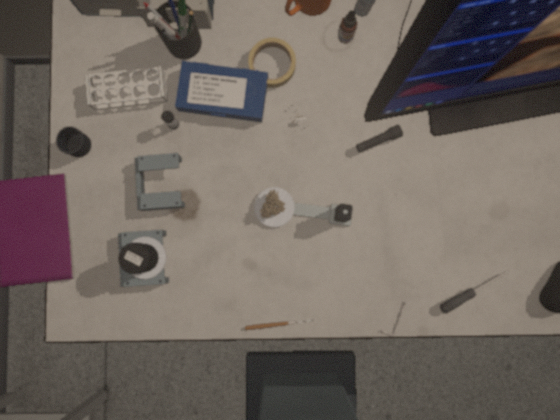

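View pics/scene.png

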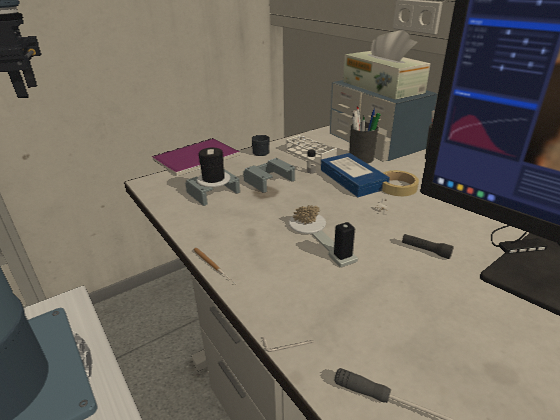

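The top view shows the empty stand at about (160,181), open to the right. The stand with the can is at (143,260), the disc with coral at (275,207), and the lifter grip at (343,213). The scene view agrees. Nothing solid stands between the lifter and the empty stand. I'll set off toward a point above the lifter.

>>> send_rows(plan="0.088 -0.03 -0.03 0 -0.02; 0.088 -0.06 -0.06 0 -0.05; 0.088 -0.09 -0.09 0 -0.08; 0.088 -0.12 -0.115 0 -0.11; 0.088 -0.15 -0.143 0 -0.14; 0.088 -0.18 -0.172 0 -0.17; 0.088 -0.21 -0.2 0 -0.19; 0.088 -0.24 -0.23 0 -0.19; 0.088 -0.27 -0.258 0 -0.19; 0.088 -0.3 -0.287 0 -0.19", grip_force=60)

```text
clock: 1.73
tool_pos: [0.3937, 0.2578, 0.2581]
tcp_rot: [[-0.994, 0.106, 0.001], [0.106, 0.994, 0.001], [-0.001, 0.001, -1.0]]
ft_force: [0.4, 0.9, 0.0]
grip_width: 1.001
gripper_force: 0.0
```

>>> send_rows(plan="0.088 -0.021 -0.03 0.0 0; 0.088 -0.043 -0.06 0.0 0; 0.088 -0.066 -0.092 0.01 0; 0.088 -0.089 -0.124 0.02 0; 0.088 -0.112 -0.156 0.03 0; 0.088 -0.135 -0.188 0.04 0; 0.088 -0.158 -0.22 0.05 0; 0.088 -0.18 -0.25 0.06 0; 0.088 -0.2 -0.278 0.06 0; 0.088 -0.213 -0.297 0.06 0")

```text
clock: 2.57
tool_pos: [0.574, -0.0624, 0.1973]
tcp_rot: [[-0.994, 0.11, -0.0], [0.11, 0.994, -0.002], [-0.0, -0.002, -1.0]]
ft_force: [0.4, -0.5, -0.9]
grip_width: 0.999
gripper_force: 0.0
```

Run:
```python
from h import *
cv2.imwrite("pics/wrist2.png",capture("wrist")["image"])
marks(["lifter","blade_tip","specimen"],("wrist","top"))
marks(["stand"],("wrist",))
s=observe();print(s["tool_pos"],s["tcp_rot"])
c=capture("top")
for lab in ("stand","specimen","lifter"):
    for o in outline_of("top",lab)[:2]:
        m=o["region"].astype(np.uint8);ys,xs=np.nonzero(m)
        z={"stand":.04,"specimen":.01,"lifter":.01}[lab]
        pts=np.array([onz(c,p,z)[:2] for p in zip(xs,ys)],np.float32)
        print(lab,round(o["score"],2),len(xs),cv2.minAreaRect(pts*1000))
```

```text
wrist lifter 0.65 [288.6 182.7] [ 0.5685 -0.0579  0.    ]
wrist specimen 0.8 [408.4 190.6] [0.5887 0.0669 0.005 ]
top lifter 0.69 [340.5 215. ] [ 0.5715 -0.0635  0.    ]
top specimen 0.72 [272.8 207.6] [0.5877 0.0711 0.005 ]
wrist stand 0.58 [539.3 213.9] [0.6343 0.2826 0.    ]
[ 0.57296546 -0.05744447  0.19787725] [[-9.94462302e-01  1.05093859e-01  1.04185437e-04]
 [ 1.05093890e-01  9.94462242e-01  3.50811800e-04]
 [-6.67403176e-05  3.59818363e-04 -9.99999933e-01]]
stand 0.8 1696 ((637.53857421875, 288.2711181640625), (109.3703842163086, 90.27308654785156), 3.924941301345825)
specimen 0.57 1217 ((588.5424194335938, 68.60136413574219), (75.07599639892578, 75.33618927001953), 89.19499969482422)
lifter 0.53 153 ((560.7432250976562, -50.987815856933594), (44.29177474975586, 16.36380958557129), 82.83445739746094)
```

View pics/wrist2.png

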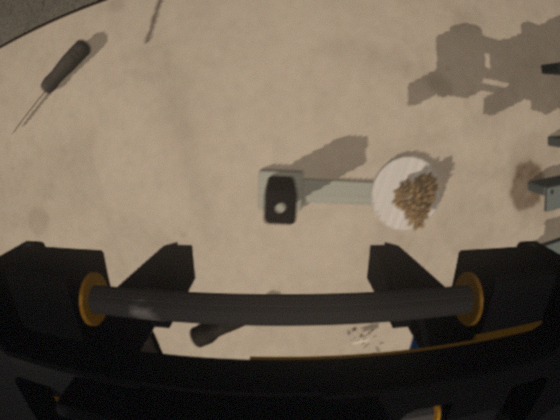

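The wrist view shows the grip top at about (281,205), the blade at rows 180–200, and the disc centre at (408,191). I'll rectify it at blade and grip-top height to get yaw and centre.

```bash
cat >> h.py <<'E'
def rect(c,z,x0,x1,y0,y1,s,fish=True):
    # rows: x from x1 (top) down to x0 ; cols: y from y1 (left) to y0 (right)
    xs=np.arange(x1,x0,-s);ys=np.arange(y1,y0,-s)
    m=np.array([[proj(c,(x,y,z),fish) for y in ys] for x in xs],np.float32)
    im=cv2.remap(c["image"],m[...,0],m[...,1],cv2.INTER_LINEAR)
    for i,x in enumerate(xs):
        if abs(round(x/.02)*.02-x)<s/2: im[i,::4]=(0,0,255)
    for j,y in enumerate(ys):
        if abs(round(y/.02)*.02-y)<s/2: im[::4,j]=(0,0,255)
    return im
E
python3 - <<'E'
from h import *
c=capture("wrist");print(np.round(c["extrinsics"],3))
a=rect(c,.01,.53,.64,-.1,.12,.00035);b=rect(c,.075,.53,.62,-.1,.12,.00035)
cv2.imwrite("pics/r1.png",np.vstack([a,b]))
print(a.shape,b.shape)
for lab in ("lifter","specimen"):
    for o in outline_of("wrist",lab)[:1]:
        m=o["region"].astype(np.uint8);ys,xs=np.nonzero(m);print(lab,o["score"],len(xs),xs.min(),xs.max(),ys.min(),ys.max())
E
```

```text
[[ 0.106  0.96   0.258  0.506]
 [ 0.994 -0.103 -0.028 -0.051]
 [ 0.     0.26  -0.966  0.323]
 [ 0.     0.     0.     1.   ]]
(315, 629, 3) (258, 629, 3)
lifter 0.92 3836 254 369 169 224
specimen 0.64 4098 368 437 156 230
```

View pics/r1.png

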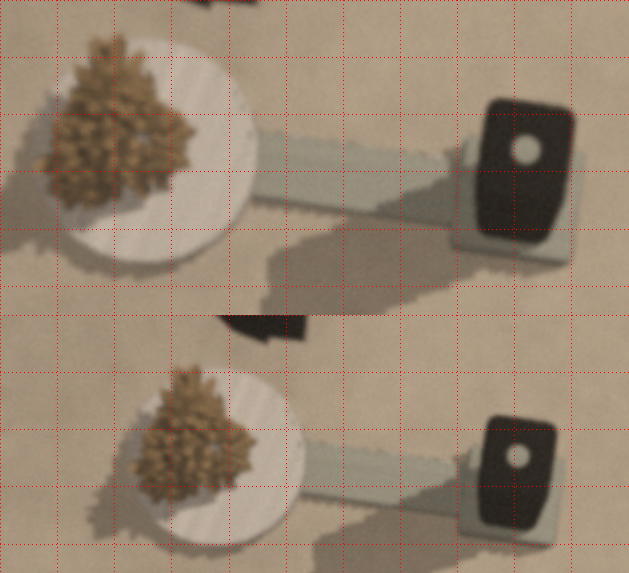

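Run:
```python
from h import *
P=[]
for i in range(4):
    capture("top"); s=observe();P.append(s["tool_pos"])
p=np.mean(P,0);R=s["tcp_rot"];print(np.round(P,4))
print("shift",(R.T@(np.array([.5705,-.0613,.055])-p)).round(4), np.degrees(np.arctan2(R[1,1],R[0,1])))
```

```text
[[ 0.5731 -0.0585  0.1977]
 [ 0.5731 -0.0585  0.1977]
 [ 0.5731 -0.0585  0.1977]
 [ 0.5731 -0.0585  0.1977]]
shift [ 0.0023 -0.0031  0.1427] 83.87809818073649
```

>>> send_rows(plan="0.088 0.001 -0.001 0.015 0.026; 0.088 0.002 -0.003 0.035 0.026; 0.088 0.002 -0.003 0.055 0.026; 0.088 0.002 -0.003 0.075 0.026; 0.088 0.002 -0.003 0.095 0.026; 0.088 0.002 -0.003 0.112 0.026; 0.088 0.002 -0.003 0.125 0.026; 0.088 0.002 -0.003 0.135 0.026; 0.088 0.002 -0.003 0.141 0.026; 0.088 0.002 -0.003 0.143 0.026")

```text
clock: 4.5
tool_pos: [0.5706, -0.0612, 0.0541]
tcp_rot: [[-0.991, 0.132, -0.001], [0.132, 0.991, 0.0], [0.001, -0.0, -1.0]]
ft_force: [-0.5, 0.0, 0.1]
grip_width: 1.0
gripper_force: 0.0
```

>>> send_rows(plan="0.045 0 0 0 0; 0.036 0 0 0 0; 0.032 0 0 0 0; 0.030 0 0 0 0; 0.028 0 0 0 0; 0.026 0 0 0 0; 0.024 0 0 0 0; 0.02 0 0 0 0; 0.015 0 0 0 0; 0.01 0 0 0 0", grip_force=20)

```text
clock: 5.33
tool_pos: [0.5708, -0.0613, 0.0547]
tcp_rot: [[-0.991, 0.133, 0.0], [0.133, 0.991, -0.0], [-0.0, -0.0, -1.0]]
ft_force: [0.4, -0.4, -0.4]
grip_width: 0.292
gripper_force: 20.0
```

>>> send_rows(plan="0.005 0 0 0 0; 0 0 0 0 0; 0 0 0 0 0; 0 0 0 0 0; 0 0 0 0 0; 0 0 0 0 0", grip_force=60)

```text
clock: 5.83
tool_pos: [0.5709, -0.0613, 0.0547]
tcp_rot: [[-0.991, 0.132, 0.0], [0.132, 0.991, -0.0], [-0.0, -0.0, -1.0]]
ft_force: [0.1, 0.2, 0.4]
grip_width: 0.296
gripper_force: 59.9
```

Run:
```python
from h import *
s=observe();print(s["tool_pos"],s["tcp_rot"],s["clock"],s["ft_force"],s["grip_width"]*88)
c=capture("wrist")
a=rect(c,.01,.53,.64,-.1,.12,.00035)
cv2.imwrite("pics/r2.png",a)
```

```text
[ 0.57089265 -0.0612792   0.0547476 ] [[-9.91189326e-01  1.32452514e-01  2.27287973e-04]
 [ 1.32452500e-01  9.91189351e-01 -7.27427632e-05]
 [-2.34920380e-04 -4.19969902e-05 -9.99999972e-01]] 5.8333 [0.05764149 0.17769145 0.35959083] 26.01767106670354
```

View pics/r2.png

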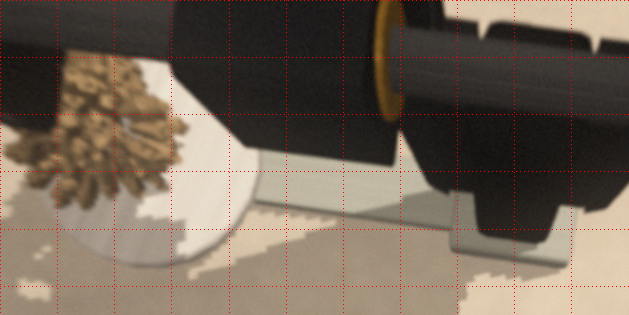

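Gripped at 26 mm, and the disc hasn't shifted. Next I'll lift slowly and measure the empty stand at its top plane from the two fixed cameras.

>>> send_rows(plan="0 0 0 -0.001 0; 0 0 0 -0.003 0; 0 0 0 -0.006 0; 0 0 0 -0.01 0; 0 0 0 -0.015 0; 0 0 0 -0.021 0; 0 0 0 -0.027 0; 0 0 0 -0.033 0; 0 0 0 -0.039 0; 0 0 0 -0.045 0")

```text
clock: 6.72
tool_pos: [0.5709, -0.0612, 0.1005]
tcp_rot: [[-0.991, 0.132, 0.0], [0.132, 0.991, -0.0], [-0.0, 0.0, -1.0]]
ft_force: [-0.3, -0.5, -3.6]
grip_width: 0.29
gripper_force: 59.9
```

>>> send_rows(plan="0 0 0 -0.006 0; 0 0 0 -0.011 0; 0 0 0 -0.015 0; 0 0 0 -0.018 0; 0 0 0 -0.02 0; 0 0 0 -0.02 0")

```text
clock: 7.22
tool_pos: [0.571, -0.0612, 0.1201]
tcp_rot: [[-0.991, 0.132, 0.001], [0.132, 0.991, -0.0], [-0.001, 0.0, -1.0]]
ft_force: [-0.6, -0.3, -3.4]
grip_width: 0.295
gripper_force: 59.9
```

Run:
```python
from h import *
s=observe();print(s["tool_pos"],s["clock"],s["ft_force"],s["wrist_torque"],s["grip_width"]*88)
c=capture("top");print(np.round(c["extrinsics"],3).tolist())
a=rect(c,.04,.57,.71,.21,.36,.0004,False)
c=capture("scene")
b=rect(c,.04,.57,.71,.21,.36,.0004,False)
for cam in("top","scene"):
    c=capture(cam)
    for o in outline_of(cam,"stand")[:2]:
        ys,xs=np.nonzero(o["region"]);pts=np.array([onz(c,p,.04)[:2] for p in zip(xs,ys)],np.float32)
        print(cam,o["score"],len(xs),cv2.minAreaRect(pts*1000))
cv2.imwrite("pics/r3.png",np.hstack([a,b]))
```

```text
[ 0.57099812 -0.06122401  0.12010829] 7.2167 [-0.63058183 -0.27725918 -3.43220772] [-0.14826173  0.00697767 -0.01480605] 26.002968817047584
[[-0.014, -0.997, 0.074, 0.498], [-1.0, 0.014, 0.0, 0.055], [-0.001, -0.074, -0.997, 0.968], [0.0, 0.0, 0.0, 1.0]]
top 0.63 1733 ((637.6243896484375, 289.09368896484375), (109.60835266113281, 92.26837921142578), 3.826754570007324)
scene 0.63 983 ((620.03857421875, 259.7239990234375), (148.83262634277344, 134.19442749023438), 4.234795093536377)
```

View pics/r3.png

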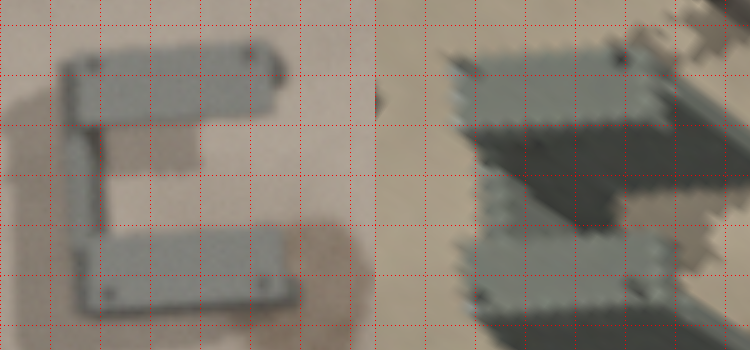

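The top view rectified at z = 40 mm shows the slot edges at rows of about 119 and 232 (column 180), with the arm ends near columns 75–88 and 273–287. The scene view agrees within 2 mm, which puts the stand origin at about (0.639, 0.2815) with yaw of about 3.5°. I'll carry the specimen toward it smoothly.

>>> send_rows(plan="0 -0.0002 0.001 0 -0.001; 0 -0.0007 0.003 0 -0.003; 0 -0.0013 0.006 0 -0.007; 0 -0.0022 0.01 0 -0.012; 0 -0.0033 0.015 0 -0.018; 0 -0.0046 0.021 0 -0.025; 0 -0.0062 0.028 0 -0.033; 0 -0.008 0.036 0 -0.042; 0 -0.0097 0.044 0 -0.051; 0 -0.0115 0.052 0 -0.06")

```text
clock: 8.35
tool_pos: [0.5894, -0.01, 0.1197]
tcp_rot: [[-0.997, 0.071, 0.0], [0.071, 0.997, 0.0], [-0.0, 0.0, -1.0]]
ft_force: [-0.2, -0.0, -3.4]
grip_width: 0.292
gripper_force: 59.9
```

>>> send_rows(plan="0 -0.0023 0.008 0 -0.009; 0 -0.0045 0.016 0 -0.018; 0 -0.0068 0.024 0 -0.027; 0 -0.009 0.032 0 -0.036; 0 -0.0113 0.04 0 -0.045; 0 -0.0136 0.048 0 -0.053; 0 -0.0158 0.056 0 -0.06; 0 -0.018 0.064 0 -0.068; 0 -0.02 0.071 0 -0.074; 0 -0.0215 0.076 0 -0.08")

```text
clock: 9.18
tool_pos: [0.6164, 0.0643, 0.1197]
tcp_rot: [[-1.0, -0.009, 0.0], [-0.009, 1.0, 0.0], [-0.0, 0.0, -1.0]]
ft_force: [-0.4, 0.4, -3.5]
grip_width: 0.288
gripper_force: 59.9
```

Run:
```python
from h import *
capture("top");s=observe();p=s["tool_pos"];R=s["tcp_rot"];print(p,s["clock"],s["ft_force"],s["grip_width"]*88)
a=np.degrees(np.arctan2(R[1,1],R[0,1]))
print("shift",R.T@(np.array([.648,.150,.120])-p),"turn",np.radians(a-93.5))
```

```text
[0.6166278  0.06535847 0.11973644] 9.2333 [ 0.14128041  1.98648307 -2.76808198] 25.504847619430027
shift [-0.0322116   0.08432593 -0.00015362] turn -0.05115199547526094
```

>>> send_rows(plan="0 -0.0005 0.001 0 -0.001; 0 -0.0013 0.003 0 -0.003; 0 -0.0025 0.006 0 -0.006; 0 -0.004 0.01 0 -0.01; 0 -0.006 0.015 0 -0.015; 0 -0.008 0.021 0 -0.02; 0 -0.0105 0.028 0 -0.025; 0 -0.013 0.035 0 -0.03; 0 -0.016 0.042 0 -0.035; 0 -0.0185 0.049 0 -0.04")

```text
clock: 10.07
tool_pos: [0.6345, 0.1132, 0.1197]
tcp_rot: [[-0.999, -0.048, 0.0], [-0.048, 0.999, 0.0], [-0.0, 0.0, -1.0]]
ft_force: [0.4, -1.1, -3.8]
grip_width: 0.289
gripper_force: 59.9
```

>>> send_rows(plan="0 -0.0025 0.007 0 -0.003; 0 -0.005 0.014 0 -0.006; 0 -0.0075 0.02 0 -0.008; 0 -0.01 0.025 0 -0.01; 0 -0.0112 0.029 0 -0.011; 0 -0.012 0.032 0 -0.011; 0 -0.0125 0.034 0 -0.011; 0 -0.0128 0.035 0 -0.011; 0 -0.0128 0.0353 0 -0.011; 0 -0.0128 0.0353 0 -0.011")

```text
clock: 10.9
tool_pos: [0.6453, 0.1477, 0.1197]
tcp_rot: [[-0.998, -0.058, -0.0], [-0.058, 0.998, -0.0], [0.0, -0.0, -1.0]]
ft_force: [0.3, 0.4, -3.1]
grip_width: 0.29
gripper_force: 59.9
```

Run:
```python
from h import *
w=capture("wrist");t=capture("top");c=capture("scene")
s=observe();p=s["tool_pos"];R=s["tcp_rot"];print(p,s["clock"],s["ft_force"],np.degrees(np.arctan2(R[1,1],R[0,1])))
a=[rect(w,.04,.57,.71,.21,.35,.0004),rect(t,.04,.57,.71,.21,.35,.0004,False),rect(t,.075,.57,.71,.21,.35,.0004,False)[:,:0]]
b=[rect(w,.075,.57,.71,.21,.35,.0004),rect(t,.075,.57,.71,.21,.35,.0004,False)]
cc=c["image"][130:270,200:400]
cc=cv2.resize(cc,None,fx=1.6,fy=1.6)
A=np.vstack([np.hstack(a),np.hstack(b)])[:,:]
pad=np.zeros((max(A.shape[0],224),320,3),np.uint8);pad=pad[:A.shape[0]]
m=min(A.shape[0],cc.shape[0]);pad[:m]=cc[:m]
A=np.hstack([A,pad])[:600,:800] if A.shape[1]+320<=1040 else A
A=cv2.resize(A,None,fx=min(1,800/A.shape[1]),fy=min(1,800/A.shape[1]))
cv2.imwrite("pics/r4.png",A);print(A.shape)
```

```text
[0.64530755 0.14764777 0.11976391] 11.05 [-0.26785931 -0.86814472 -3.40320144] 93.31441199209856
(600, 800, 3)
```

View pics/r4.png

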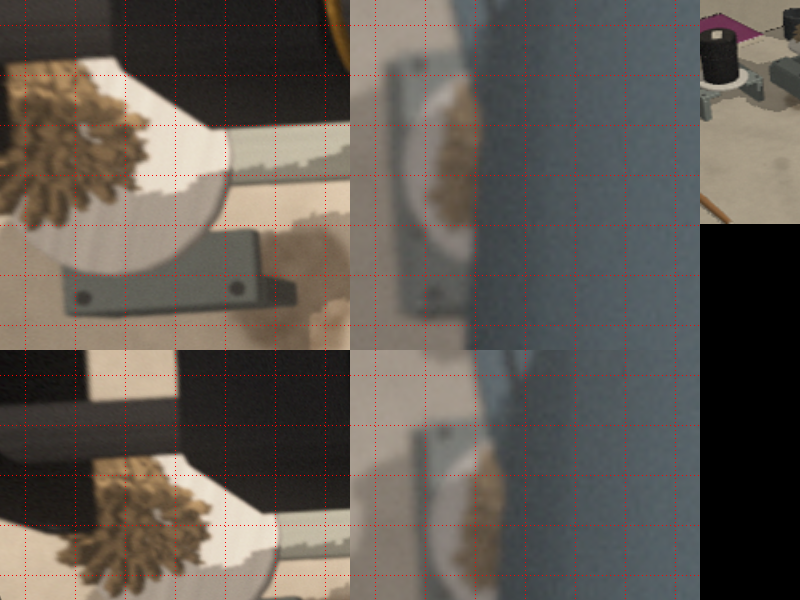

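The wrist view at z = 40 mm shows the near arm's corners at (257,231), (257,302) and (66,315), which gives a stand origin of about (0.638, 0.2825). The disc edge at (279,530) puts the disc at about (0.637, 0.279). I'll nudge it by (+1.5, +3.5) mm and then lower.

>>> send_rows(plan="0 -0.0004 0.0006 0 0; 0 -0.0008 0.0014 0 0; 0 -0.0012 0.0022 0 0; 0 -0.0015 0.003 0 0; 0 -0.0017 0.0034 0.001 0; 0 -0.0017 0.0034 0.003 0; 0 -0.0017 0.0034 0.006 0; 0 -0.0017 0.0034 0.01 0; 0 -0.0017 0.0034 0.014 0; 0 -0.0017 0.0034 0.018 0")

```text
clock: 11.88
tool_pos: [0.6466, 0.1514, 0.1011]
tcp_rot: [[-0.998, -0.058, -0.0], [-0.058, 0.998, -0.0], [0.0, -0.0, -1.0]]
ft_force: [-1.0, 0.7, -3.1]
grip_width: 0.291
gripper_force: 59.9
```

>>> send_rows(plan="0 0 0 0.003 0; 0 0 0 0.005 0; 0 0 0 0.007 0; 0 0 0 0.0085 0; 0 0 0 0.010 0; 0 0 0 0.0115 0; 0 0 0 0.013 0; 0 0 0 0.0145 0; 0 0 0 0.016 0; 0 0 0 0.018 0")

```text
clock: 12.72
tool_pos: [0.647, 0.1516, 0.0839]
tcp_rot: [[-0.998, -0.058, 0.001], [-0.058, 0.998, 0.0], [-0.001, 0.0, -1.0]]
ft_force: [0.7, 0.3, -2.2]
grip_width: 0.289
gripper_force: 59.9
```

>>> send_rows(plan="0 0 0 0.003 0; 0 0 0 0.006 0; 0 0 0 0.009 0; 0 0 0 0.012 0; 0 0 0 0.015 0; 0 0 0 0.017 0; 0 0 0 0.018 0; 0 0 0 0.018 0")

```text
clock: 13.38
tool_pos: [0.6466, 0.1515, 0.0654]
tcp_rot: [[-0.998, -0.058, -0.0], [-0.058, 0.998, -0.0], [0.0, -0.0, -1.0]]
ft_force: [-0.2, -0.3, -1.7]
grip_width: 0.286
gripper_force: 59.9
```

Run:
```python
from h import *
w=capture("wrist")
s=observe();p=s["tool_pos"];R=s["tcp_rot"];print(p,s["clock"],s["ft_force"],np.degrees(np.arctan2(R[1,1],R[0,1])))
a=[rect(w,.04,.57,.71,.19,.35,.0004),rect(w,.045,.57,.71,.19,.35,.0004)]
A=np.hstack(a);cv2.imwrite("pics/r5.png",A);print(A.shape)
```

```text
[0.64681227 0.15150413 0.06565511] 13.4333 [ 0.76598196  0.86724706 -1.78798547] 93.33668287262006
(350, 800, 3)
```

View pics/r5.png

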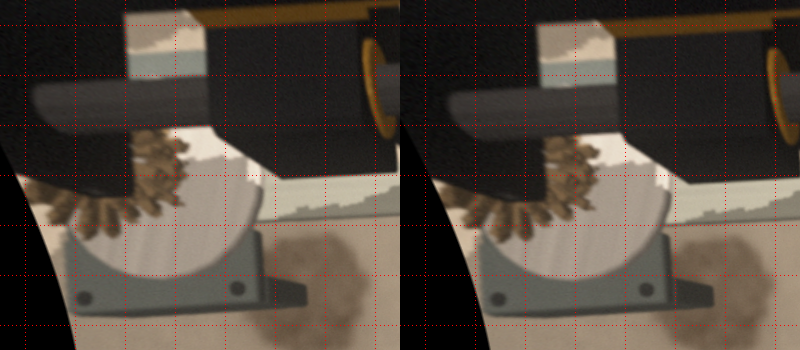

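The wrist force dropped by about 1.3 N, so the disc's weight is off the blade. The disc, at about (0.6388, 0.2816), is centred on the stand within about 1 mm. I'll withdraw straight along the slot.

>>> send_rows(plan="0 0 -0.002 0 0; 0 0 -0.006 0 0; 0 0 -0.012 0 0; 0 0 -0.02 0 0; 0 0 -0.028 0 0; 0 0 -0.036 0 0; 0 0 -0.044 0 0; 0 0 -0.052 0 0; 0 0 -0.06 0 0; 0 0 -0.068 0 0")

```text
clock: 14.27
tool_pos: [0.6509, 0.0827, 0.0658]
tcp_rot: [[-0.998, -0.058, 0.0], [-0.058, 0.998, -0.0], [-0.0, -0.0, -1.0]]
ft_force: [0.2, 0.3, -2.8]
grip_width: 0.291
gripper_force: 59.9
```

>>> send_rows(plan="0 0 -0.01 0 0; 0 0 -0.022 0 0; 0 0 -0.034 0 0; 0 0 -0.046 0 0; 0 0 -0.058 0 0; 0 0 -0.07 0 0; 0 0 -0.082 0 0; 0 0 -0.092 0 0; 0 0 -0.098 0 0; 0 0 -0.1 0 0")

```text
clock: 15.1
tool_pos: [0.6566, -0.0181, 0.0658]
tcp_rot: [[-0.998, -0.056, 0.0], [-0.056, 0.998, -0.001], [-0.0, -0.001, -1.0]]
ft_force: [0.7, -0.2, -1.8]
grip_width: 0.286
gripper_force: 59.9
```

>>> send_rows(plan="0 0 0 0.002 0; 0 0 0 0.005 0; 0 0 0 0.007 0; 0 0 0 0.0085 0; 0 0 0 0.0095 0; 0 0 0 0.0102 0; 0 0 0 0.0106 0; 0 0 0 0.0106 0")

```text
clock: 15.77
tool_pos: [0.6566, -0.0161, 0.0551]
tcp_rot: [[-0.998, -0.058, -0.0], [-0.058, 0.998, -0.0], [0.0, -0.0, -1.0]]
ft_force: [0.6, 0.3, -2.5]
grip_width: 0.293
gripper_force: 59.9
```

>>> send_rows(plan="0 0 0 0.0003 0; 0 0 0 0.0006 0; 0 0 0 0.0008 0; 0 0 0 0.0008 0")

```text
clock: 16.1
tool_pos: [0.6567, -0.0162, 0.0547]
tcp_rot: [[-0.998, -0.058, 0.0], [-0.058, 0.998, 0.0], [-0.0, 0.0, -1.0]]
ft_force: [-1.1, 0.1, 1.7]
grip_width: 0.289
gripper_force: 59.9
```

The lifter is on the desk: the vertical force has turned to +1.7 N. I'll reduce the grip, open the fingers and rise.

>>> send_rows(plan="0.022 0 0 0 0; 0.026 0 0 0 0; 0.03 0 0 0 0; 0.04 0 0 0 0; 0.06 0 0 0 0; 0.07 0 0 0 0; 0.07 0 0 0 0; 0.07 0 0 0 0", grip_force=10)

```text
clock: 16.77
tool_pos: [0.6566, -0.0162, 0.0543]
tcp_rot: [[-0.998, -0.058, 0.0], [-0.058, 0.998, 0.0], [-0.0, 0.0, -1.0]]
ft_force: [-0.5, 0.4, -1.3]
grip_width: 0.697
gripper_force: 0.0
```

>>> send_rows(plan="0.07 0 0 -0.005 0; 0.07 0 0 -0.015 0; 0.07 0 0 -0.03 0; 0.07 0 0 -0.05 0; 0.07 0 0 -0.07 0; 0.07 0 0 -0.09 0; 0.07 0 0 -0.11 0; 0.07 0 0 -0.13 0; 0.07 0 0 -0.14 0; 0.07 0 0 -0.145 0")

```text
clock: 17.6
tool_pos: [0.6578, -0.0163, 0.2024]
tcp_rot: [[-0.998, -0.058, 0.004], [-0.058, 0.998, 0.0], [-0.004, -0.0, -1.0]]
ft_force: [0.4, 0.4, 0.3]
grip_width: 0.795
gripper_force: 0.0
```

Run:
```python
from h import *
w=capture("wrist");c=capture("scene")
s=observe();print(s["tool_pos"],s["clock"],s["ft_force"],s["grip_width"])
a=cv2.resize(c["image"][140:290,180:380],(400,300))
b=rect(w,.045,.53,.73,-.06,.36,.001);b=cv2.resize(b,(400,190))
b=np.vstack([b,np.zeros((110,400,3),np.uint8)])
cv2.imwrite("pics/r6.png",np.hstack([a,b]))
```

```text
[ 0.65701446 -0.0161701   0.20046652] 17.7 [-0.33668619  0.16552268 -1.01074805] 0.8000155164725533
```

View pics/r6.png

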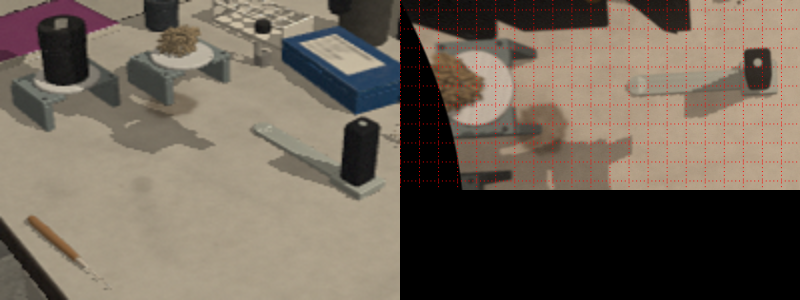

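The disc with coral lies centred on the fork. The lifter is flat on the desk, well clear of the stand, and the gripper touches nothing.

```bash
python3 -c "
from station import close_job
print(close_job())"
```

```text
the job is handed in; nothing more can be done
None
```

The job is handed in: the specimen lies on the fork, centred to within about 1 mm by the camera, and the lifter was drawn out through the open end and lies flat on the desk, at 17.7 s of the allowed 48 s.

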